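Swing the bench lamp over the plaited loaf and switch it on

TASK

Light the plaited loaf on the baking tray: with a fingertip, push the bench lamp's arm round gently until its shade hangs over the middle of the plaited loaf, not over the wreath or the bun beside it, and press down the switch button on top of the lamp's column so that it stays in. Do not touch the shade or take hold of the lamp, and leave the bakes, the tray and everything else on the counter where they are.

Things in the scene. Friction and masses are not known exactly. Their poses are not given: they have to be found in the camera images.
- lamp: small bench lamp, standing firmly (it cannot move): round foot 140 mm across, 24 mm high; column 18 mm thick; pivot head 42 mm wide, topped by a fixed black cap at heights 262 to 278 mm. Origin on the column's axis at counter height, z up. Its -x axis points over the tray, within about 0.15 rad of the tray's middle.
- lamp_swivel (a joint): the arm's swivel about the upright column, rad: 0 when the arm points along the lamp's own +y; it grows counterclockwise seen from above (pi/2: along the lamp's own -x, over the tray; pi: along its -y). Stops at -0.35 and 3.5. Even friction of about 0.35 N m (3 N at push_point), no spring: it stays where it is left. Starts parked beside the tray, at 0.08 to 0.38.
- lamp_arm: the lamp's arm: level steel tube 14 mm thick, its centreline 246 mm above the counter, a 24 mm collar up to 45 mm from the column axis, straight to 180 mm out, then bending down to the shade. Only the pivot head stands higher. Origin on the column axis at counter height; the arm runs along its own -x, z up; turns with the swivel.
- push_point (a point): point on the centreline of the arm, 110 mm out from the column axis, 246 mm above the counter: a good place to push.
- shade: bell-shaped shade hanging from the arm's end: 139 mm across at its rim, narrowing upwards to 44 mm, top 218 mm above the counter. Origin: centre of its open rim, 210 mm out from the column axis along the arm, 110 mm above the counter. Turns with the arm, passing about 55 mm above the bakes. Not to be touched.
- lamp_switch (a joint): how far the switch button is pressed, m: 0 is out (off, as at the start), 0.006 is fully in. Moves at about 3 N; there is no spring, so it stays where it is pushed.
- switch_top (a point): centre of the top face of the switch button: a grey disc 26 mm across on top of the lamp's column, 286 mm above the counter when out, 280 mm when in (still 2 mm proud of the cap); pressed straight down.
- loaf: plaited (three-strand) golden loaf, about 163 mm long (its x), 66 mm wide, 49 mm high, loose on the tray; origin at the centre of its underside. It lies 170 to 265 mm from the column axis, so the shade cannot always stand exactly over its middle: the arm is to point straight at it.
- wreath: golden wreath of ten dough balls in a ring, 95 mm across, 34 mm high, loose on the tray; origin at the centre of its underside.
- bun: golden round domed bun with a cross on top, 94 mm across, 53 mm high, loose on the tray; origin at the centre of its underside.
- tray: aluminium baking tray, 220 mm (its x) by 400 mm (its y), rim 22 mm high, 3 mm thick, loose, holding the three bakes in a row along its y in any order; origin under its centre.
- mug: white mug 80 mm across, 92 mm high, a wooden spoon standing in it up to 158 mm; bystander; origin under its centre.
- egg_bowl: white bowl 104 mm across, 45 mm high; bystander; origin under its centre.
- jar: amber glass jar 76 mm across, 125 mm high, behind the lamp; bystander; origin under its centre.
- brush: pastry brush 200 mm long lying beside the tray; bystander.
- spatula: spatula 270 mm long lying on the other side of the tray; bystander.
Not all that is in view belongs to the job. What is shaped like the loaf but green or red is not meant.

How it is judged (in metres and radians):
At the end, for the whole second after the job is handed in: The lamp's arm is at rest and points at the middle of the plaited loaf within 30 mm to either side, so that the shade hangs over it (centres within 75 mm in plan); the switch is pressed in by more than 4.5 of its 6 mm; the loaf, the tray and all the bystanders are within 12 mm of where they started (y of loaf in the frame of lamp_arm between -0.03 and 0.03 m and horizontal distance between shade and loaf below 0.075 m and velocity of joint lamp_swivel between -0.03 and 0.03 rad/s and value of joint lamp_switch above 0.0045 m and distance of each of loaf, tray, wreath, bun, mug, egg_bowl, jar, brush, spatula from where it was at the start of the episode below 0.012 m); the robot touches nothing.
It fails at once if the lamp's arm was gripped or pushed roughly (more than 25 N) (contact force between the fingers and lamp_arm above 25 N).
It fails at once if the shade was touched (contact force between the arm and shade above 0.5 N).
It fails at once if the shade was touched (contact force between the fingers and shade above 0.5 N).
It fails at once if a bake, the tray or a bystander was shifted or lifted (distance of any of loaf, tray, wreath, bun, mug, egg_bowl, jar, brush, spatula from where it was at the start of the episode above 0.015 m).
It also fails if it takes over 48 s, if anything falls off the work surface, if the arm or the gripper's body presses on something with over 40 N, if the wrist force passes 120 N, or if a joint passes its speed limit or range.

ROBOT

A 6-joint arm with a two-finger parallel gripper is mounted at the origin on the work surface. World frame = base frame: x ahead of the robot, y to its left, z up, the work surface at z = 0. Lengths are in m, angles in degrees, forces in N, time in s.
With the tool pointing down it reaches from about 0.3 to 0.75 m from the base axis. Payload 8.5 kg.
Tool frame: the origin (TCP) lies midway between the tips of the shut fingers; the grasp point (between the pads) lies 19 mm behind it; z points along the fingers, y is the line along which they close (so a half turn about z gives the same grasp; the last joint's range is limited). The gripper opens to 85 mm and grips with 20 to 120 N. Pads are 22 mm wide; open, the fingers measure 114 mm over their backs; the gripper's body (76 mm by 85 mm) begins 54 mm behind the grasp point. The pads swing forward as they close: fully open they stand 13 mm farther back than shut.
Start: joints at [51.091, 21.807, 74.336, -0, 83.858, -12.336], TCP at [0.246, 0.492, 0.231] pointing down, gripper open.
Joint ranges: [-178.18, 178.18], [-50.72, 133.34], [12.68, 142.11], [-81.47, 261.47], [9.98, 163.14], [-165.26, 165.26]. Speed limits (degrees/s): [136.94, 136.94, 180, 180, 180, 180].

INTERFACE

Orientations are given as a 3x3 rotation matrix whose columns are the frame's x, y, z axes.
In Python, from rig import env gives the robot as it stands. The module is installed in compiled form; this text tells all that it offers.
- The arm moves only by the tool jog_arm, never from a script. Its argument "targets" is a list of rows, each a list of 6 numbers: the shift along the tool's x, y, z in cm, then the turn, a rotation vector about the tool's x, y, z in degrees. A call has 1 to 8 rows; each row is the pose to reach, as a shift and turn from the pose commanded when the call began, along the tool's axes at that moment; what a row does not reach only later rows make up. A row lasts 1/12 s, in which the tool goes at most 41.7 mm and 7.16 degrees, less where a joint would pass 70% of its speed; a pose out of reach is approached as far as the arm can. A call with a gripper value outside its range is refused whole. "hand" is the opening, from 0 (shut) to 1 (fully open), set as the call begins (left out, the last holds). The fingers move at their own pace and stop on an object; "newtons" is the grip in N (left out, the last holds). Time passes only in rows, so rows that repeat a pose let the fingers close. It gives the time, the measured TCP pose, the force, the opening and the grip force at its end, in the units of the state.
- env.observe(): the state, without advancing time (a new reading comes with each control period).
- env.get_image(name): name is "scene" or "top"; returns a dict with "frame" (384x512x3 uint8, red, green, blue), "depth" (384x512 float32, m along the optical axis (not along the pixel's ray), 0 where there is no reading), "fovy" (degrees; the focal length in pixels is half the picture's height over the tangent of half this angle, whatever the lens; pixels are square), "cx", "cy" (the principal point, pixels), "k1" (the pictures are not rectified: a ray, as slopes to the right and down, at radius r is drawn at 1 + k1 r^2 times it, then the intrinsics apply), "cam_to_world" (4x4, takes a point from camera to world coordinates). Camera axes: x right, y down, z forward; pixel columns grow to the right and rows downward; lengths in m; the calibration is good to about 2 mm. A picture is of the moment at which its call begins.
- env.close_job(): hands the job in; it is judged then, once.
Trained networks look in the newest picture that a camera, given by its name, has taken for a name from the list of things; names that differ only in an ending like _2 or _b are one class to them, and where a whole thing is asked for, a point or a joint stands for the part that bears it (a point fixed in the world has none). Each returns a list of dicts, best first, with "score" (0 to 1); they miss things now and then, are a little off and sometimes report something else, mostly with a low value. They report only what shows in the picture. A call takes as long as a camera call. They do not tell look-alikes from the thing itself.
- env.regions_of(camera, target): "pixels" (384x512 bool, what is visible of it) and "point" ([row, column] in pixels, amid what is visible of it).
The state is a dict: "time_s": time; "q": joint angles; "qvel": joint speeds; "joint_efforts": joint torques, N m; "position": TCP position; "tool_rot": TCP orientation; "ft_force": force on the tool from outside, world axes, zero at the start; "wrist_torque": the same for the moment, N m; "grip_width": finger opening in m; "gripper_force": force on a finger pad.
Only numpy, scipy, OpenCV 4.12 (cv2) and the standard library are available. Lean on these libraries where they do the work, as an engineer would, in place of code of your own. Each camera call takes 0.05 s, during which the arm holds its last target. There are 200 camera calls.

## Working session

There is one attempt and no reset: what is moved stays moved. The work goes in short steps, Python scripts to look and compute and a tool call to move; the robot and the scene stay as the last step left them, time stands still between calls to the robot, and variables do not carry over. Pictures are saved under pics/ and viewed, at most 10 in all, crops included, and the job is handed in when it is done.

Besides the shell and the picture viewer there is one more tool, called after "Call:" as name(argument=value, ...) on one line, values as JSON. jog_arm: Moves the arm, as the interface text tells. Its arguments: {"type":"object","properties":{"targets":{"type":"array","items":{"type":"array","items":{"type":"number"}}},"hand":{"type":"number"},"newtons":{"type":"number"}},"required":["targets"]}

```bash
mkdir -p pics; cat > h.py <<'E'
import numpy as np, cv2
from rig import env
def K(im):
    f=im["frame"].shape[0]/2/np.tan(np.radians(im["fovy"])/2); return f
def cloud(im):
    f=K(im); h,w=im["depth"].shape
    M=np.array([[f,0,im["cx"]],[0,f,im["cy"]],[0,0,1.]])
    v,u=np.mgrid[:h,:w]
    p=cv2.undistortPoints(np.stack([u,v],-1).reshape(-1,1,2).astype(np.float64),M,np.array([im["k1"],0,0,0.]))
    p=p.reshape(h,w,2); d=im["depth"]
    P=np.stack([p[...,0]*d,p[...,1]*d,d],-1)
    T=np.array(im["cam_to_world"]); W=P@T[:3,:3].T+T[:3,3]
    W[d<=0]=np.nan; return W
E
python3 - <<'E'
from h import *
for c in ("top","scene"):
    im=env.get_image(c); W=cloud(im); cv2.imwrite(f"pics/{c}0.png",im["frame"][...,::-1])
    print(c,im["cam_to_world"][:3,3])
    for n in ("lamp","lamp_arm","shade","switch_top","loaf","wreath","bun","tray","mug","jar"):
        for r in env.regions_of(c,n)[:3]:
            P=W[r["pixels"]]; P=P[~np.isnan(P[:,0])]
            print(n,round(r["score"],2),np.round(r["point"]),len(P),np.round(np.median(P,0),3),np.round(np.percentile(P,2,0),3),np.round(np.percentile(P,98,0),3))
o=env.observe(); print(o["time_s"],o["position"],o["tool_rot"],o["grip_width"])
E
```

```text
top [ 0.25388257 -0.01013675  1.56045438]
lamp 0.66 [174. 207.] 2155 [0.567 0.135 0.141] [ 0.489 -0.033  0.01 ] [0.643 0.272 0.282]
lamp_arm 0.62 [177. 193.] 1207 [0.542 0.205 0.165] [0.487 0.052 0.114] [0.603 0.279 0.256]
shade 0.94 [180. 190.] 960 [0.531 0.217 0.158] [0.485 0.161 0.11 ] [0.602 0.285 0.218]
loaf 0.93 [268. 150.] 754 [0.226 0.373 0.042] [0.154 0.332 0.001] [0.3   0.419 0.051]
loaf 0.9 [113. 212.] 578 [0.823 0.169 0.042] [0.754 0.123 0.024] [0.896 0.219 0.051]
loaf 0.63 [275. 339.] 708 [ 0.205 -0.319  0.043] [ 0.154 -0.388  0.023] [ 0.256 -0.25   0.051]
wreath 0.72 [216. 210.] 417 [0.406 0.138 0.032] [0.364 0.096 0.002] [0.449 0.179 0.039]
wreath 0.21 [186. 339.] 559 [ 0.543 -0.324  0.005] [ 0.351 -0.354 -0.004] [ 0.611 -0.293  0.023]
bun 0.65 [216. 245.] 428 [0.41  0.026 0.045] [ 0.373 -0.012  0.027] [0.453 0.067 0.058]
tray 0.63 [214. 234.] 4227 [0.412 0.038 0.003] [ 0.305 -0.172 -0.004] [0.523 0.217 0.023]
tray 0.6 [218. 244.] 433 [0.41  0.026 0.045] [ 0.373 -0.012  0.026] [0.454 0.066 0.058]
mug 0.6 [161. 293.] 439 [ 0.641 -0.155  0.049] [ 0.589 -0.187  0.   ] [ 0
[... 1013 characters left out ...]
 -0.173 -0.003] [0.53  0.217 0.023]
tray 0.31 [184. 285.] 3524 [0.596 0.066 0.127] [ 0.516 -0.038  0.004] [0.836 0.266 0.282]
mug 0.69 [256. 222.] 858 [ 0.625 -0.15   0.052] [ 0.593 -0.19   0.002] [ 0.676 -0.116  0.155]
mug 0.26 [178. 319.] 1633 [0.576 0.198 0.162] [0.505 0.061 0.11 ] [0.614 0.269 0.254]
jar 0.81 [262. 283.] 796 [ 0.744 -0.006  0.121] [ 0.704 -0.033  0.014] [0.767 0.032 0.128]
jar 0.28 [192. 238.] 4411 [ 0.405 -0.005  0.003] [ 0.303 -0.172 -0.003] [0.529 0.217 0.022]
1.1 [0.24603687 0.4918994  0.23131308] [[-8.94366030e-01  4.47335896e-01  5.63488309e-06]
 [ 4.47335896e-01  8.94366030e-01  7.08355092e-06]
 [-1.87092142e-06  8.85597279e-06 -1.00000000e+00]] 0.0859309868894629
```

View pics/top0.png

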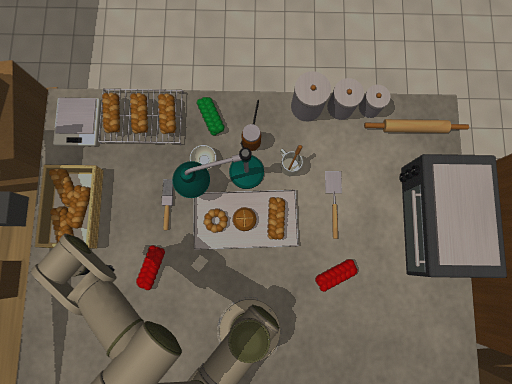

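View pics/scene0.png

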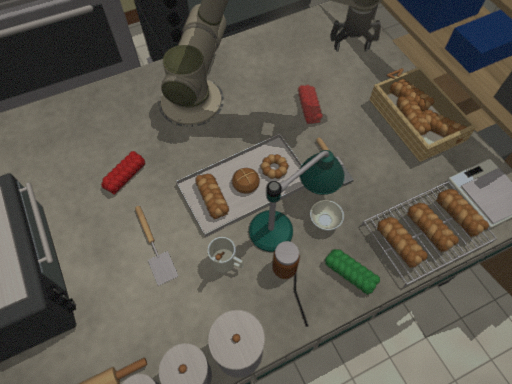

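The top view shows the lamp column cap at about (col 244, row 154), the shade at (191, 180), and the golden loaf on the tray at (277, 217). The red and green loaves lie elsewhere. Next I measure these precisely.

```bash
cat > meas.py <<'E'
from h import *
from scipy.optimize import least_squares
def circ(P):
    r=least_squares(lambda p:np.hypot(P[:,0]-p[0],P[:,1]-p[1])-p[2],[*P[:,:2].mean(0),.03],loss="soft_l1",f_scale=.003); return np.round(r.x,4)
def run():
    ims=[env.get_image(c) for c in ("top","scene")]
    for im,n in zip(ims,("top","scene")):
        W=cloud(im).reshape(-1,3); C=im["frame"].reshape(-1,3)
        ok=~np.isnan(W[:,0]); W=W[ok]; C=C[ok]
        b=lambda x0,x1,y0,y1,z0,z1:(W[:,0]>x0)&(W[:,0]<x1)&(W[:,1]>y0)&(W[:,1]<y1)&(W[:,2]>z0)&(W[:,2]<z1)
        m=b(.5,.72,-.08,.1,.268,.3); P=W[m]; print(n,"cap",len(P),P.mean(0).round(4),P.min(0).round(3),P.max(0).round(3))
        m=b(.5,.72,-.08,.1,.015,.03); P=W[m]; print(" foot",len(P),P.mean(0).round(4),P.min(0).round(3),P.max(0).round(3))
        m=b(.4,.75,-.3,.35,.236,.262); P=W[m]; 
        if len(P)>5:
            vx,vy,x0,y0=cv2.fitLine(P[:,:2].astype(np.float32),cv2.DIST_HUBER,0,.001,.001).ravel(); print(" arm",len(P),P.mean(0).round(4),P.min(0).round(3),P.max(0).round(3),"dir",vx,vy)
        m=b(.33,.52,-.16,-.05,.025,.07)&(C[:,0]>C[:,2].astype(int)+25); P=W[m]
        if len(P)>5:
            (c,s,a)=cv2.minAreaRect(P[:,:2].astype(np.float32)); print(" loaf",len(P),P.mean(0).round(4),c,s,a)
        for z in (.115,.13,.15,.2):
            m=b(.4,.72,-.3,.35,z-.008,z+.008)&(C[:,1]>C[:,0].astype(int)+10); P=W[m]
            if len(P)>20: print(" shade",z,len(P),circ(P))
if __name__=="__main__": run()
E
python3 meas.py
python3 - <<'E'
from h import *
im=env.get_image("top"); cv2.imwrite("pics/c1.png",cv2.resize(im["frame"][120:260,150:320,::-1],None,fx=4,fy=4,interpolation=cv2.INTER_CUBIC))
E
```

```text
top cap 124 [0.6031 0.0218 0.2802] [0.585 0.001 0.269] [0.624 0.041 0.294]
 foot 657 [0.594  0.0187 0.0205] [ 0.517 -0.077  0.015] [0.715 0.099 0.029]
 arm 266 [0.5755 0.1188 0.2514] [0.543 0.005 0.239] [0.608 0.224 0.262] dir 0.24383192 -0.9698175
 loaf 666 [ 0.4155 -0.095   0.0448] (0.4176013767719269, -0.095680370926857) (0.0644463300704956, 0.16117233037948608) 87.84606170654297
 shade 0.115 116 [0.5493 0.2246 0.0678]
 shade 0.13 160 [0.5487 0.2241 0.062 ]
 shade 0.15 176 [0.5481 0.2235 0.0528]
 shade 0.2 28 [0.5489 0.2242 0.0238]
scene cap 197 [0.6099 0.0198 0.28  ] [0.587 0.001 0.269] [0.627 0.041 0.291]
 foot 1071 [0.6054 0.0162 0.0202] [ 0.521 -0.079  0.015] [0.668 0.084 0.029]
 arm 382 [0.5868 0.1044 0.2506] [0.548 0.001 0.236] [0.627 0.22  0.261] dir 0.30778408 -0.95145625
 loaf 840 [ 0.4288 -0.0979  0.0442] (0.42095792293548584, -0.09575396776199341) (0.06369879096746445, 0.15887917578220367) 87.64221954345703
 shade 0.115 164 [0.5491 0.2244 0.0669]
 shade 0.13 224 [0.5489 0.224  0.0624]
 shade 0.15 253 [0.5499 0.2232 0.0524]
 shade 0.2 57 [0.5484 0.2237 0.0239]
```

View pics/c1.png

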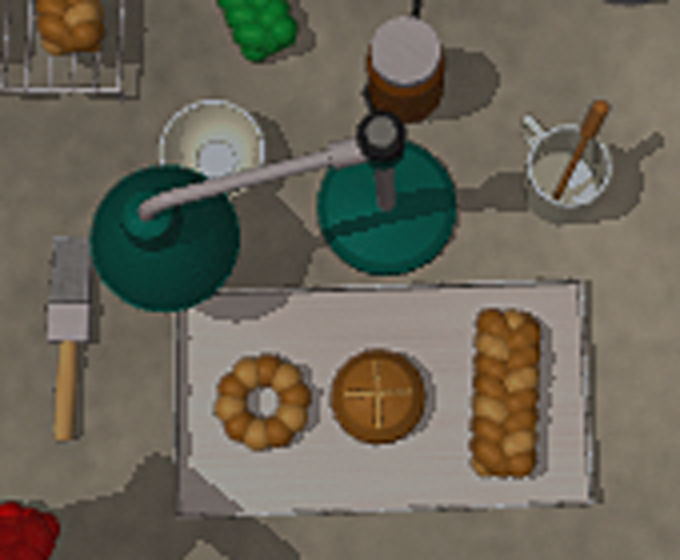

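Call:
jog_arm(targets=[[0, 0, -4, 0, 0, 7], [0, 0, -8, 0, 0, 14], [-3, -0.8, -10, 0, 0, 21], [-6, -1.7, -10, 0, 0, 28], [-10, -2.8, -10, 0, 0, 35], [-14, -3.9, -10, 0, 0, 42], [-18, -5, -10, 0, 0, 49], [-22, -6.1, -10, 0, 0, 56]], hand=0, newtons=30)

```text
time_s: 1.92
position: [0.4166, 0.3374, 0.3315]
tool_rot: [[-0.124, 0.992, 0.0], [0.992, 0.124, 0.0], [0.0, 0.0, -1.0]]
ft_force: [0.7, 0.3, -0.2]
grip_width: 0.0004
gripper_force: 0.0
```

Call:
jog_arm(targets=[[-2.8, 2.4, 0, 0, 0, 7], [-5.5, 4.8, 0, 0, 0, 14], [-8.3, 7.2, 0, 0, 0, 21], [-11, 9.6, 0, 0, 0, 28], [-13.8, 12, 0, 0, 0, 35], [-16.5, 14.4, 0, 0, 0, 42], [-19.3, 16.8, 0, 0, 0, 49], [-22, 19.2, 0, 0, 0, 56]])

```text
time_s: 2.58
position: [0.6354, 0.1441, 0.3313]
tool_rot: [[0.754, 0.657, -0.0], [0.657, -0.754, 0.0], [0.0, -0.0, -1.0]]
ft_force: [0.3, 1.2, 0.3]
grip_width: 0.0002
gripper_force: 0.0
```

Call:
jog_arm(targets=[[0, 0, 0, 0, 0, 7], [0, 0, 0, 0, 0, 14], [0, 0, 0, 0, 0, 21], [0, 0, 0, 0, 0, 25.4], [0, 0, 0, 0, 0, 25.4]])

```text
time_s: 3.0
position: [0.6344, 0.1455, 0.3312]
tool_rot: [[0.962, 0.273, -0.0], [0.273, -0.962, -0.0], [-0.0, -0.0, -1.0]]
ft_force: [-0.1, -0.6, 0.3]
grip_width: 0.0001
gripper_force: 0.0
```

Call:
jog_arm(targets=[[0, 0, 3, 0, 0, 0], [0, 0, 6, 0, 0, 0], [0, 0, 9, 0, 0, 0], [0, 0, 10, 0, 0, 0], [-1, 0, 10, 0, 0, 0], [-2, 0, 10, 0, 0, 0], [-3, 0, 10, 0, 0, 0], [-3.3, 0, 10, 0, 0, 0]])

```text
time_s: 3.67
position: [0.6021, 0.1363, 0.2326]
tool_rot: [[0.961, 0.278, 0.001], [0.278, -0.961, -0.0], [0.001, 0.0, -1.0]]
ft_force: [-0.5, -0.1, 0.4]
grip_width: -0.0001
gripper_force: 0.0
```

```bash
python3 - <<'E'
from h import *
im=env.get_image("scene"); cv2.imwrite("pics/s2.png",cv2.resize(im["frame"][90:290,170:400,::-1],None,fx=3,fy=3,interpolation=cv2.INTER_CUBIC))
o=env.observe(); print(o["q"],o["position"],o["ft_force"])
# rows for rotating about the column, in the tool frame at call start
def rows(tcp,head,c,degs):
    h=np.radians(head);R=np.array([[np.cos(h),np.sin(h)],[np.sin(h),-np.cos(h)]])  # cols x,y
    for d in degs:
        a=np.radians(d);Q=np.array([[np.cos(a),-np.sin(a)],[np.sin(a),np.cos(a)]])
        v=np.array(tcp)-c; print(d,np.round(R.T@(Q@v-v)*100,2))
c=np.array([.606,.021]); u=np.array([-.27,.963]); t=np.array([-.963,-.27])
rows(c+.11*u-.018*t,15.7,c,[3,6,9,12,15,18,21,24])
E
```

```text
[ 1.78991005e+00  2.86601232e+01  6.27016578e+01 -3.91498248e-03
  8.85657603e+01  7.56869756e+01] [0.60221353 0.13635893 0.23258702] [ 1.15928402 -0.11738646  1.00271403]
3 [-0.58 -0.08]
6 [-1.16 -0.13]
9 [-1.74 -0.15]
12 [-2.33 -0.14]
15 [-2.91 -0.09]
18 [-3.49 -0.02]
21 [-4.06  0.08]
24 [-4.63  0.22]
```

View pics/s2.png

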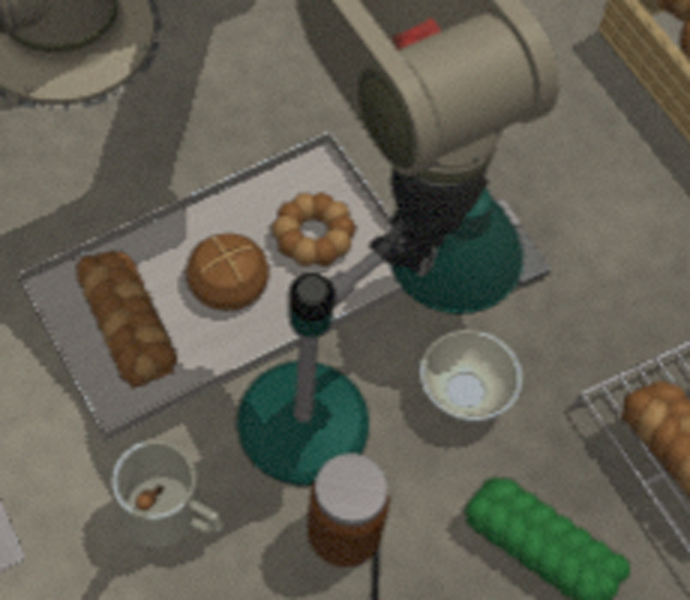

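The fingertips stand just beside the arm tube, and nothing else is near them. Approach slowly to contact.

Call:
jog_arm(targets=[[-0.2, 0, 0, 0, 0, 0], [-0.4, 0, 0, 0, 0, 0], [-0.6, 0, 0, 0, 0, 0], [-0.8, 0, 0, 0, 0, 0], [-0.95, 0, 0, 0, 0, 0], [-1.1, 0, 0, 0, 0, 0], [-1.25, 0, 0, 0, 0, 0], [-1.4, 0, 0, 0, 0, 0]])

```text
time_s: 4.38
position: [0.5894, 0.1328, 0.2313]
tool_rot: [[0.961, 0.276, 0.001], [0.276, -0.961, 0.001], [0.001, -0.0, -1.0]]
ft_force: [2.6, 2.3, -0.3]
grip_width: -0.0002
gripper_force: 1.8
```

Call:
jog_arm(targets=[[-0.58, -0.08, 0, 0, 0, -3], [-1.16, -0.13, 0, 0, 0, -6], [-1.74, -0.15, 0, 0, 0, -9], [-2.33, -0.14, 0, 0, 0, -12], [-2.91, -0.09, 0, 0, 0, -15], [-3.49, -0.02, 0, 0, 0, -18], [-4.06, 0.08, 0, 0, 0, -21], [-4.63, 0.22, 0, 0, 0, -24]])

```text
time_s: 5.05
position: [0.5456, 0.1175, 0.2316]
tool_rot: [[0.764, 0.645, 0.002], [0.645, -0.764, -0.0], [0.001, 0.001, -1.0]]
ft_force: [4.1, 0.0, -1.3]
grip_width: -0.0002
gripper_force: 2.0
```

Call:
jog_arm(targets=[[-0.58, -0.08, 0, 0, 0, -3], [-1.16, -0.13, 0, 0, 0, -6], [-1.74, -0.15, 0, 0, 0, -9], [-2.33, -0.14, 0, 0, 0, -12], [-2.91, -0.09, 0, 0, 0, -15], [-3.49, -0.02, 0, 0, 0, -18], [-4.06, 0.08, 0, 0, 0, -21], [-4.63, 0.22, 0, 0, 0, -24]])

```text
time_s: 5.72
position: [0.5116, 0.0862, 0.2318]
tool_rot: [[0.435, 0.9, 0.002], [0.9, -0.435, 0.0], [0.001, 0.002, -1.0]]
ft_force: [4.0, 1.7, 0.9]
grip_width: -0.0002
gripper_force: 1.9
```

Call:
jog_arm(targets=[[-0.58, -0.08, 0, 0, 0, -3], [-1.16, -0.13, 0, 0, 0, -6], [-1.74, -0.15, 0, 0, 0, -9], [-2.33, -0.14, 0, 0, 0, -12], [-2.91, -0.09, 0, 0, 0, -15], [-3.49, -0.02, 0, 0, 0, -18], [-4.06, 0.08, 0, 0, 0, -21], [-4.63, 0.22, 0, 0, 0, -24]])

```text
time_s: 6.38
position: [0.493, 0.0439, 0.2317]
tool_rot: [[0.031, 1.0, 0.001], [1.0, -0.031, 0.001], [0.001, 0.001, -1.0]]
ft_force: [2.6, 4.2, 1.4]
grip_width: 0.0001
gripper_force: 1.9
```

```bash
python3 meas.py; python3 -c "
from h import *
o=env.observe(); print(o['q'],o['position'],o['ft_force'],o['time_s'])"
```

```text
top cap 116 [0.6043 0.0214 0.2809] [0.587 0.001 0.268] [0.624 0.041 0.291]
 foot 62 [ 0.6117 -0.0157  0.0193] [ 0.517 -0.073  0.015] [0.718 0.099 0.03 ]
 arm 47 [0.4703 0.0249 0.2505] [0.447 0.005 0.237] [0.596 0.033 0.258] dir 0.98671514 -0.16246006
 loaf 651 [ 0.4157 -0.0955  0.0452] (0.41672053933143616, -0.09639880061149597) (0.062295008450746536, 0.16175544261932373) 89.8292465209961
 shade 0.13 25 [0.3996 0.0238 0.0557]
 shade 0.15 26 [0.4004 0.0203 0.0435]
scene cap 246 [0.5904 0.0227 0.2814] [0.501 0.001 0.268] [0.628 0.05  0.299]
 foot 1091 [0.6056 0.0165 0.0201] [ 0.52  -0.077  0.015] [0.719 0.086 0.03 ]
 arm 371 [0.5205 0.0213 0.2505] [0.401 0.001 0.236] [0.626 0.042 0.261] dir 0.99877864 -0.049408816
 loaf 834 [ 0.4294 -0.0985  0.0442] (0.4233410954475403, -0.09655749052762985) (0.06382042914628983, 0.158375084400177) 88.93290710449219
 shade 0.115 124 [0.3965 0.0265 0.0667]
 shade 0.13 162 [0.3949 0.0279 0.0642]
 shade 0.15 150 [0.3988 0.0247 0.0506]
 shade 0.2 39 [0.3955 0.0275 0.0246]
[-8.72530604e+00  1.62348045e+01  8.28008066e+01 -2.49855399e-02
  8.09880334e+01 -6.74271901e+00] [0.49257288 0.04316664 0.23146825] [-0.3109797  -0.9061763  -0.03021595] 6.4833
```

Call:
jog_arm(targets=[[-0.58, -0.08, 0, 0, 0, -3], [-1.16, -0.13, 0, 0, 0, -6], [-1.74, -0.15, 0, 0, 0, -9], [-2.33, -0.14, 0, 0, 0, -12], [-2.91, -0.09, 0, 0, 0, -15], [-3.49, -0.02, 0, 0, 0, -18], [-4.06, 0.08, 0, 0, 0, -21], [-4.63, 0.22, 0, 0, 0, -24]])

```text
time_s: 7.15
position: [0.493, -0.0021, 0.2314]
tool_rot: [[-0.376, 0.927, -0.001], [0.927, 0.376, 0.001], [0.001, -0.001, -1.0]]
ft_force: [-1.3, 3.8, 2.5]
grip_width: -0.0001
gripper_force: 1.9
```

Call:
jog_arm(targets=[[-0.4, -0.06, 0, 0, 0, -2], [-0.78, -0.1, 0, 0, 0, -4], [-1.16, -0.13, 0, 0, 0, -6], [-1.45, -0.14, 0, 0, 0, -7.5], [-1.65, -0.15, 0, 0, 0, -8.5], [-1.8, -0.15, 0, 0, 0, -9.2], [-1.85, -0.15, 0, 0, 0, -9.5], [-1.85, -0.15, 0, 0, 0, -9.5]])

```text
time_s: 7.82
position: [0.4988, -0.0203, 0.2313]
tool_rot: [[-0.522, 0.853, -0.001], [0.853, 0.522, 0.0], [0.0, -0.001, -1.0]]
ft_force: [-2.5, 1.8, 1.9]
grip_width: -0.0002
gripper_force: 1.3
```

```bash
python3 meas.py; python3 -c "
from h import *
o=env.observe(); print(o['q'],o['position'],o['tool_rot'],o['ft_force'],o['time_s'])"
```

```text
top cap 23 [0.6169 0.0201 0.2788] [0.606 0.005 0.272] [0.624 0.041 0.288]
 foot 80 [0.5872 0.0359 0.0199] [ 0.507 -0.065  0.015] [0.718 0.099 0.028]
 arm 36 [ 0.4409 -0.0761  0.2475] [ 0.425 -0.088  0.237] [ 0.486 -0.054  0.256] dir 0.8974309 0.44115502
 loaf 100 [ 0.3502 -0.0948  0.0421] (0.34989437460899353, -0.09364341199398041) (0.02953096106648445, 0.06075456738471985) 3.7087137699127197
 shade 0.115 27 [ 0.4238 -0.0843  0.069 ]
 shade 0.13 43 [ 0.4248 -0.0858  0.0618]
 shade 0.15 68 [ 0.4259 -0.0863  0.0516]
scene cap 292 [0.58   0.0077 0.2819] [ 0.5   -0.04   0.268] [0.629 0.042 0.3  ]
 foot 1079 [0.6052 0.0156 0.0203] [ 0.52  -0.077  0.015] [0.669 0.084 0.03 ]
 arm 453 [ 0.5328 -0.0256  0.2507] [ 0.428 -0.087  0.236] [0.627 0.037 0.262] dir 0.87891275 0.47698256
 loaf 278 [ 0.4794 -0.1018  0.0419] (0.47139638662338257, -0.09870448708534241) (0.06096756458282471, 0.061483096331357956) 87.96321105957031
 shade 0.115 164 [ 0.4258 -0.0847  0.0665]
 shade 0.13 233 [ 0.4259 -0.0851  0.0619]
 shade 0.15 260 [ 0.4266 -0.0853  0.0523]
 shade 0.2 61 [ 0.4264 -0.0856  0.0229]
[-1.59383121e+01  1.67302100e+01  8.21161055e+01 -1.03318080e-02
  8.11863366e+01 -4.74273892e+01] [ 0.49885204 -0.02031264  0.23124266] [[-5.22359522e-01  8.52725146e-01 -5.96909206e-04]
 [ 8.52725302e-01  5.22359607e-01 -1.48531535e-05]
 [ 2.99135601e-04 -5.16758269e-04 -9.99999822e-01]] [-3.31931506  1.34332824  1.00511907] 7.9167
```

Call:
jog_arm(targets=[[1.5, 0, 0, 0, 0, 0], [4, 0, 0, 0, 0, 0], [4, 0, -3.5, 0, 0, 0], [4, 0, -7, 0, 0, 0], [4, 0, -9, 0, 0, 0], [2, 3.5, -9, 0, 0, 0], [0, 7, -9, 0, 0, 0], [-2.1, 10.5, -9, 0, 0, 0]])

```text
time_s: 8.58
position: [0.6006, 0.0177, 0.3224]
tool_rot: [[-0.523, 0.852, 0.003], [0.852, 0.523, -0.001], [-0.002, 0.002, -1.0]]
ft_force: [0.0, -0.3, -0.2]
grip_width: 0.0002
gripper_force: 0.0
```

```bash
python3 - <<'E'
from h import *
o=env.observe(); d=np.array([.606,.021,.286])-o["position"]; print(o["position"],o["ft_force"],100*np.array(o["tool_rot"]).T@d)
E
python3 meas.py | grep shade
```

```text
[0.60060758 0.01769994 0.32235179] [ 0.01581074 -0.29934525 -0.18580794] [0.00628552 0.62505454 3.63640989]
 shade 0.115 56 [ 0.4249 -0.0855  0.0677]
 shade 0.13 85 [ 0.4243 -0.0854  0.0622]
 shade 0.15 117 [ 0.4253 -0.0849  0.0526]
 shade 0.2 22 [ 0.4244 -0.085   0.0232]
 shade 0.115 167 [ 0.4253 -0.0848  0.0669]
 shade 0.13 243 [ 0.426  -0.0852  0.0617]
 shade 0.15 245 [ 0.4256 -0.0854  0.0529]
 shade 0.2 61 [ 0.4264 -0.0855  0.0227]
```

Call:
jog_arm(targets=[[0, 0.6, 1, 0, 0, 0], [0, 0.6, 2, 0, 0, 0], [0, 0.6, 2.8, 0, 0, 0], [0, 0.6, 3.2, 0, 0, 0], [0, 0.6, 3.5, 0, 0, 0], [0, 0.6, 3.7, 0, 0, 0], [0, 0.6, 3.9, 0, 0, 0], [0, 0.6, 3.9, 0, 0, 0]])

```text
time_s: 9.35
position: [0.6045, 0.0198, 0.2827]
tool_rot: [[-0.523, 0.852, 0.001], [0.852, 0.523, -0.0], [-0.0, 0.0, -1.0]]
ft_force: [0.5, 0.5, -0.6]
grip_width: -0.0
gripper_force: 0.0
```

Call:
jog_arm(targets=[[0, 0, 0.1, 0, 0, 0], [0, 0, 0.2, 0, 0, 0], [0, 0, 0.3, 0, 0, 0], [0, 0, 0.35, 0, 0, 0], [0, 0, 0.35, 0, 0, 0]])

```text
time_s: 9.77
position: [0.6047, 0.0197, 0.28]
tool_rot: [[-0.523, 0.852, 0.002], [0.852, 0.523, -0.0], [-0.001, 0.001, -1.0]]
ft_force: [-3.0, 0.9, 8.9]
grip_width: 0.0002
gripper_force: 4.0
```

Call:
jog_arm(targets=[[0, 0, 0.1, 0, 0, 0], [0, 0, 0.1, 0, 0, 0], [0, 0, 0.2, 0, 0, 0], [0, 0, 0.2, 0, 0, 0]])

```text
time_s: 10.1
position: [0.6048, 0.0197, 0.2799]
tool_rot: [[-0.523, 0.852, 0.004], [0.852, 0.523, -0.001], [-0.003, 0.003, -1.0]]
ft_force: [-4.9, 1.0, 17.6]
grip_width: -0.0001
gripper_force: 8.8
```

Force rises against a hard stop at 0.280, so the button is fully in. Now retreat upward and check.

Call:
jog_arm(targets=[[0, 0, -1, 0, 0, 0], [0, 0, -4, 0, 0, 0], [0, 0, -8, 0, 0, 0], [-3, -3, -10, 0, 0, 0], [-6, -6, -10, 0, 0, 0], [-9, -9, -10, 0, 0, 0], [-12, -12, -10, 0, 0, 0], [-12, -12, -10, 0, 0, 0]])

```text
time_s: 10.77
position: [0.5639, -0.1508, 0.3762]
tool_rot: [[-0.518, 0.855, -0.001], [0.855, 0.518, -0.001], [-0.001, -0.002, -1.0]]
ft_force: [0.7, 0.4, -0.7]
grip_width: 0.0001
gripper_force: 0.0
```

```bash
python3 meas.py; python3 - <<'E'
from h import *
for c in ("top","scene"):
    im=env.get_image(c); W=cloud(im); C=im["frame"]
    r=np.hypot(W[...,0]-.606,W[...,1]-.021); m=(r<.011)&(W[...,2]>.26); print(c,m.sum(),np.median(W[m][:,2]) if m.any() else 0)
    for n in ("loaf","wreath","bun","mug","jar","egg_bowl"):
        for q in env.regions_of(c,n)[:3]:
            P=W[q["pixels"]]; print(n,round(q["score"],2),np.round(np.nanmedian(P,0),3))
cv2.imwrite("pics/s3.png",cv2.resize(im["frame"][90:290,170:400,::-1],None,fx=3,fy=3))
E
```

```text
top cap 124 [0.6035 0.0221 0.2781] [0.584 0.001 0.268] [0.623 0.041 0.285]
 foot 580 [0.5947 0.0264 0.0206] [ 0.517 -0.045  0.015] [0.717 0.099 0.03 ]
 arm 157 [ 0.5541 -0.0066  0.252 ] [ 0.499 -0.04   0.237] [0.596 0.039 0.262] dir 0.8348718 0.55044436
scene cap 195 [0.6085 0.0206 0.2778] [0.586 0.    0.269] [0.628 0.042 0.285]
 foot 1088 [0.605  0.0157 0.0202] [ 0.52  -0.078  0.015] [0.668 0.087 0.03 ]
 arm 393 [ 0.5401 -0.0227  0.2508] [ 0.434 -0.078  0.236] [0.627 0.037 0.262] dir 0.88519454 0.4652211
 loaf 281 [ 0.4797 -0.102   0.042 ] (0.4699068069458008, -0.09881561994552612) (0.060378409922122955, 0.06376621127128601) 88.5634765625
 shade 0.115 168 [ 0.426  -0.085   0.0664]
 shade 0.13 239 [ 0.426  -0.0853  0.0618]
 shade 0.15 234 [ 0.425  -0.0855  0.0533]
top 35 0.2787384699816686
loaf 0.92 [0.226 0.373 0.042]
loaf 0.91 [ 0.205 -0.321  0.042]
loaf 0.88 [0.823 0.168 0.042]
wreath 0.58 [0.42  0.129 0.032]
wreath 0.19 [ 0.657 -0.155  0.039]
bun 0.53 [0.42  0.045 0.046]
mug 0.73 [ 0.657 -0.152  0.037]
mug 0.5 [0.605 0.021 0.279]
mug 0.46 [ 0.558 -0.006  0.253]
jar 0.63 [0.713 0.003 0.12 ]
egg_bowl 0.87 [0.656 0.196 0.019]
scene 51 0.27957120374067546
loaf 0.93 [ 0.221 -0.323  0.041]
loaf 0.81 [0.242 0.368 0.041]
loaf 0.78 [ 0.482 -0.104  0.043]
bun 0.87 [0.432 0.021 0.043]
bun 0.54 [0.413 0.133 0.031]
mug 0.7 [ 0.627 -0.149  0.051]
jar 0.93 [ 0.743 -0.005  0.121]
jar 0.53 [0.642 0.204 0.021]
jar 0.37 [ 0.472 -0.078  0.151]
egg_bowl 0.88 [0.643 0.203 0.021]
```

View pics/s3.png

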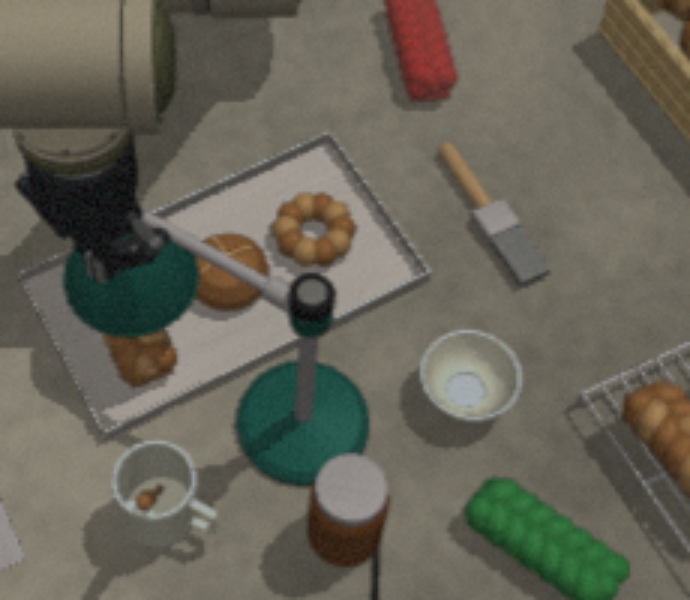

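The shade hangs over the loaf (picture about 130, 280), the button reads about 0.279 m high so it is in, and the other things have not moved. The gripper is clear above, so I hand in.

```bash
python3 -c "
from rig import env
print(env.close_job())"
```

```text
the job is handed in; nothing more can be done
None
```

I turned the lamp's arm to point at the plaited loaf (shade about 13 mm from its middle by camera), pressed the switch fully in, and handed the job in; nothing else appeared to move, and the judge returned no result.

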